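Clamp a guide pillar in the push-button cradle

TASK

Clamp the loose guide pillar in the bench cradle: lay it in the two white V-blocks, then slide the square sleeve up to it, squeezing in the two brass spring buttons where the slots stop the sleeve, and on until both buttons pop out through the next pair of holes and the spring cup holds the pillar against the rubber pad of the head. Feel your way and never push the sleeve against its buttons with more than about 12 N on either one. Leave the plug gauge lying where it is.

Things in the scene. Friction and masses are not known exactly. Their poses are not given: they have to be found in the camera images.
- cradle: Pillar cradle fixed to the bench: dark base plate 88 x 400 x 10 mm. Origin on the bench under the plate; y runs along the clamping axis towards the head, x across, away from the robot, z up. The clamping axis lies at x = 0, z = 48 mm. In order from +y: grey head, two white V-blocks, spring cup, square sleeve, grey clamp block. Its points below share these axes.
- head_pad (a point): Face of the rubber pad on the grey head block (52 mm wide, 68 mm high), on the clamping axis, at y = 157 mm of the cradle. The pillar's end goes against it.
- v_blocks (a point): Point on the clamping axis midway between the two white V-blocks, at y = 107 mm of the cradle. The blocks are centred 27 mm either way along y, each 10 mm thick, 38 mm wide, with 44 mm free between them; their tops are 51 mm above the bench. They hold a 14 mm shaft on the clamping axis.
- guide_clamp (a point): Middle of the grey clamp block (y = -193 to -161 mm, 68 mm high). It holds a 26 mm square steel guide tube on which the sleeve slides; two brass buttons stick out of this tube sideways, opposite each other, at -x and +x. The tube is clamped by hand within 14 mm either way, which nothing measures: the buttons lie at y = -75 mm of the cradle, give or take 14 mm, always inside the slots at the start.
- sleeve: Square bare-metal tube 34 x 34 mm, ends at y = -84 and +60 mm; slides along the cradle's y, 1 mm play. Origin on its axis, midway in its slots, y towards the head. In each side wall a slot, y = -20 to +20 mm, 12 mm high. It runs freely (under 3 N) until the rear slot ends meet the 10 mm buttons; there it stops hard unless both are squeezed in. Starts with its origin at y = -75 mm of the cradle.
- lock_holes (a point): Point on the sleeve's axis between its two round holes of 12 mm, one in each side wall, 52 mm behind the sleeve's origin. From its start the sleeve goes 52 mm, give or take 14 mm, until the buttons pop out through these holes and stop it: 37 mm on from where the slot ends met them. Let go before that, it may be pushed back by the cup. Beyond that it must not be forced.
- button_near (a joint): Brass button on the robot's side (-x), bevelled tip, 1 mm above the clamping axis. Value in m: 0 fully out, tip 6 mm proud of the sleeve; 0.006 pressed flush (2 N). Then pushing the sleeve on with 5 to 9 N wedges it in under the wall (0.009), where the sleeve runs on with 1 to 5 N; 0 again once popped out. Against a button standing out the push rises steeply.
- button_far (a joint): The same button on the far side (+x). Fingers closing on the sleeve across x over the slots, at the height of its axis, press both buttons flush and hold the sleeve too. As the sleeve goes on, the buttons slip back along the fingers past the rear slot ends (sleeve y = -20 mm), so the fingers must cover y = -13 to -21 mm of the sleeve by then.
- cup (a joint): Black spring cup on a stem at the sleeve's front end, 41 mm across, 35 mm inside, 6 mm deep; its rim is 105 mm ahead of the sleeve's origin. Value in m: 0 sprung out, 0.033 pushed right back; 1.1 to 2.8 N. When the sleeve is locked the pillar keeps it pushed in by 2 to 32 mm.
- pillar_mid (a point): Spare guide pillar: 14 mm chrome shaft with a black and a white end cap, both 30 mm across, 8 and 6 mm long; 98 mm long over all, 0.11 kg. The point is its middle on its axis, 15 mm above the bench as it lies; y along it. It may roll. Either end may face the head. Against the head it is at y = 108 mm of the cradle; laid in at y = 100 to 106 mm the caps clear blocks, pad and cup.
- plug_gauge: Plug gauge lying beside the pillar: hexagonal grey grip with a green and a red ring and a pin at each end, 97 mm long, 21 mm thick. Origin under its middle on the bench, y along it. It is not to be moved.
Things that resemble listed ones, but are neither listed nor needed, are in the scene too. There is more than one size of the part that bears pillar_mid; the job needs the larger.

How it is judged:
By the outcome, as a careful person would: the job done as asked, in the order asked, and still so for the second after the job is handed in, with the robot touching nothing.
It also fails if it takes over 54 s, if anything falls off the work surface, if the arm or the gripper's body presses on something with over 40 N, if the wrist force passes 120 N, or if a joint passes its speed limit or range.

ROBOT

A 6-joint arm with a two-finger parallel gripper is mounted at the origin on the work surface; the furniture and walls round the work are solid. World frame = base frame: x ahead of the robot, y to its left, z up, the work surface at z = 0. Lengths are in m, angles in rad, forces in N, time in s.
With the tool pointing down it reaches from about 0.4 to 0.825 m from the base axis. Payload 7 kg.
Tool frame: the origin (TCP) lies midway between the tips of the shut fingers; the grasp point (between the pads) lies arm.hold_point_z behind it (arm.hold_point_z is the distance from the TCP to the grasp point, in m); z points along the fingers, y is the line along which they close (so a half turn about z gives the same grasp; the last joint's range is limited). The gripper opens to 88 mm and grips with 3 to 60 N. Pads are 19 mm wide; open, the fingers measure 130 mm over their backs; the gripper's body (78 mm by 193 mm) begins 47 mm behind the grasp point.
Start: joints at [1.509, 0.359, 0.012, 0, -1.224, -0.288], TCP at [0.231, 0.634, 0.227] pointing down, gripper open.
Joint ranges: [-3.07, 3.07], [-1.43, 2.12], [-1.02, 1.25], [-3.03, 1.67], [-3.05, -0], [-3.03, 3.03]. Speed limits (rad/s): [2.39, 2.39, 3.01, 3.14, 3.14, 3.14].

INTERFACE

Orientations are given as [roll, pitch, yaw] about the fixed x, y, z axes, in that order (R = Rz(yaw) Ry(pitch) Rx(roll)).
In Python, from station import arm gives the robot as it stands.
- The arm moves only by the shell command python3 -m crank 'ROWS' [OPENING] [FORCE]. ROWS is JSON, a list that holds one entry, the list of rows, each a list of 4 numbers: the shift along the tool's x, y, z in units of 25 mm (1.0 is 25 mm), then the turn about the tool's z in units of 5 degrees (1.0 is 5 degrees). A call has 1 to 12 rows; each row is the pose to reach, as a shift and turn from the pose commanded when the call began, along the tool's axes at that moment; what a row does not reach only later rows make up. A row lasts 1/8 s, in which the tool goes at most 62.5 mm and 10.7 degrees, less where a joint would pass 70% of its speed; a pose out of reach is approached as far as the arm can. A call with a gripper value outside its range is refused whole. OPENING is the closure, from 0 (fully open) to 1 (shut), set as the call begins (- or left out, the last holds). The fingers move at their own pace and stop on an object; FORCE is the grip in N (left out, the last holds). Time passes only in rows, so rows that repeat a pose let the fingers close. It gives the time, the measured TCP pose, the force, the opening and the grip force at its end, in the units of the state.
- arm.get_state(): the state, without advancing time (a new reading comes with each control period).
- arm.grab_frame(name): name is "scene" or "top"; returns (picture, depth): 420x560x3 uint8, red, green, blue; 420x560 float32, m along the optical axis (not along the pixel's ray), 0 where there is no reading.
- arm.get_calibration(name): a dict with "mtx" (3x3 intrinsics, pixels), "R" (3x3) and "t" (3): a world point X has camera coordinates R X + t. Camera axes: x right, y down, z forward; pixel columns grow to the right and rows downward; lengths in m; the calibration is good to about 2 mm. A picture is of the moment at which its call begins. get_calibration takes no time and is no camera call.
- arm.job_done(): hands the job in; it is judged then, once.
Trained networks look in the newest picture that a camera, given by its name, has taken for a name from the list of things; names that differ only in an ending like _2 or _b are one class to them, and where a whole thing is asked for, a point or a joint stands for the part that bears it (a point fixed in the world has none). Each returns a list of dicts, best first, with "score" (0 to 1); they miss things now and then, are a little off and sometimes report something else, mostly with a low value. They report only what shows in the picture. A call takes as long as a camera call. They do not tell look-alikes from the thing itself.
- arm.recognise(thing, camera): "extent" ([left, top, width, height] in pixels, round what is visible of it).
- arm.trace(thing, camera): "mask" (420x560 bool, what is visible of it) and "extent" ([left, top, width, height] in pixels, round what is visible of it).
The state is a dict: "t": time; "q": joint angles; "qd": joint speeds; "joint_efforts": joint torques, N m; "eef_pos": TCP position; "ee_rot": TCP orientation; "force": force on the tool from outside, world axes, zero at the start; "moment": the same for the moment, N m; "width": finger opening in m; "gripper_force": force on a finger pad.
Only numpy, scipy, OpenCV 4.12 (cv2) and the standard library are available. Lean on these libraries where they do the work, as an engineer would, in place of code of your own. Each camera call takes 0.05 s, during which the arm holds its last target. There are 200 camera calls.

## Working session

There is one attempt and no reset: what is moved stays moved. The work goes in short steps, Python scripts to look and compute and a shell command to move; the robot and the scene stay as the last step left them, time stands still between calls to the robot, and variables do not carry over. Pictures are saved under pics/ and viewed, at most 10 in all, crops included, and the job is handed in when it is done.

```bash
ls; mkdir -p pics
cat > h.py <<'E'
import numpy as np, cv2
from station import arm
def shot(n):
    p,d=arm.grab_frame(n); c=arm.get_calibration(n); return p,d,c
def pts(d,c):
    K=np.array(c["mtx"]);R=np.array(c["R"]);t=np.array(c["t"]).ravel()
    v,u=np.mgrid[:d.shape[0],:d.shape[1]]
    P=np.stack([(u-K[0,2])/K[0,0]*d,(v-K[1,2])/K[1,1]*d,d],-1)
    return (P-t)@R
def pix(X,c):
    q=np.array(c["R"])@np.array(X)+np.array(c["t"]).ravel(); q=np.array(c["mtx"])@q; return q[:2]/q[2]
def save(n,p): cv2.imwrite("pics/"+n,p[...,::-1])
E
python3 - <<'E'
from h import *
print(arm.get_state(),arm.hold_point_z)
ims=[]
for n in("top","scene"):
    p,d,c=shot(n); save(n+"0.png",p); X=pts(d,c); 
    print(n,np.array(c["R"]).round(2).tolist(),np.array(c["t"]).round(3).tolist())
    for th in("cradle","sleeve","pillar_mid","plug_gauge","button_near","button_far","cup"):
        for r in arm.trace(th,n)[:3]:
            m=r["mask"]&(d>0); print(n,th,round(r["score"],2),np.round(r["extent"]),np.median(X[m],0).round(3) if m.any() else None)
E
```

```text
pics
{'t': 0.0, 'q': array([ 1.50911068e+00,  3.59380871e-01,  1.10705412e-02, -3.71346001e-04,
       -1.22409090e+00, -2.88075183e-01]), 'qd': array([-7.88531908e-05, -9.20805610e-04, -1.54255794e-03,  4.31288226e-04,
        1.10370886e-03,  2.27261441e-04]), 'joint_efforts': array([ 2.01142997e-03, -5.82726932e+01,  2.93052131e+01,  6.99669465e+00,
        7.07954750e-03, -1.52750772e-04]), 'eef_pos': array([0.23117082, 0.63366402, 0.22562784]), 'ee_rot': array([ 3.13995469e+00, -1.21308054e-04, -3.49887195e-01]), 'force': array([ 0.08796345, -0.67950669, -0.89443663]), 'moment': array([-0.01186486, -0.05954709,  0.00370903]), 'gripper_force': 0.0, 'width': 0.08772672300318222} 0.0188
top [[0.03, -1.0, -0.01], [-1.0, -0.03, -0.03], [0.03, 0.01, -1.0]] [-0.075, 0.57, 1.187]
top cradle 0.69 [216. 218. 180.  58.] [ 0.484 -0.076  0.011]
top sleeve 0.89 [284. 238.  88.  27.] [ 0.47  -0.181  0.064]
top pillar_mid 0.62 [338. 173.  47.  20.] [ 0.629 -0.25   0.021]
top pillar_mid 0.44 [325. 133.  17.  29.] [ 0.705 -0.181  0.013]
top pillar_mid 0.37 [216. 216. 184.  59.] [ 0.482 -0.085  0.011]
top plug_gauge 0.8 [276. 166.  43.  17.] [ 0.643 -0.102  0.015]
top plug_gauge 0.72 [216. 214. 180.  62.] [ 0.483 -0.084  0.011]
top cup 0.63 [284. 236.  20.  18.] [ 0.478 -0.092  0.056]
scene [[0.85, -0.53, -0.01], [-0.4, -0.63, -0.66], [0.35, 0.57, -0.75]] [-0.528, 0.23, 0.85]
scene cradle 0.83 [185. 171. 139. 199.] [ 0.462 -0.14   0.011]
scene sleeve 0.68 [226. 228.  66.  94.] [ 0.468 -0.186  0.064]
scene pillar_mid 0.63 [337. 255.  49.  45.] [ 0.629 -0.251  0.021]
scene pillar_mid 0.51 [352. 226.  37.  20.] [ 0.705 -0.185  0.013]
scene plug_gauge 0.92 [304. 202.  26.  40.] [ 0.642 -0.107  0.015]
scene button_near 0.67 [334. 254.  55.  47.] [ 0.629 -0.253  0.02 ]
scene button_near 0.22 [188. 170. 132. 197.] [ 0.462 -0.145  0.011]
scene cup 0.89 [229. 228.  26.  22.] [ 0.477 -0.09   0.056]
```

Run:
```python
from h import *
a=cv2.imread("pics/top0.png")[110:290,200:420];b=cv2.imread("pics/scene0.png")[160:380,170:410]
a=cv2.resize(a,None,fx=3.6,fy=3.6,interpolation=2);cv2.imwrite("pics/topc.png",a[:600,:800])
cv2.imwrite("pics/scenec.png",cv2.resize(b,None,fx=2.7,fy=2.7,interpolation=2))
p,d,c=shot("top"); X=pts(d,c)
for th,i in(("pillar_mid",0),("pillar_mid",1),("plug_gauge",0)):
    r=arm.trace(th,"top")[i]; m=(r["mask"]&(d>0)); P=X[m]; P=P[P[:,2]>.006]
    rc=cv2.minAreaRect(P[:,:2].astype(np.float32)*1000); print(th,rc,P[:,2].max())
# plate
m=arm.trace("cradle","top")[0]["mask"]; P=X[m&(d>0)]; Q=P[(P[:,2]>.005)]
print(cv2.minAreaRect(Q[:,:2].astype(np.float32)*1000))
m=arm.trace("sleeve","top")[0]["mask"]; P=X[m&(d>0)]; Q=P[(P[:,2]>.055)]
print("sl",cv2.minAreaRect(Q[:,:2].astype(np.float32)*1000),len(Q),np.median(Q[:,2]))
```

```text
pillar_mid ((629.0679321289062, -249.13357543945312), (25.4151611328125, 98.68791961669922), 10.303616523742676) 0.03556319568147312Traceback (most recent call last):
  File "<stdin>", line 7, in <module>
IndexError: list index out of range
```

View pics/topc.png

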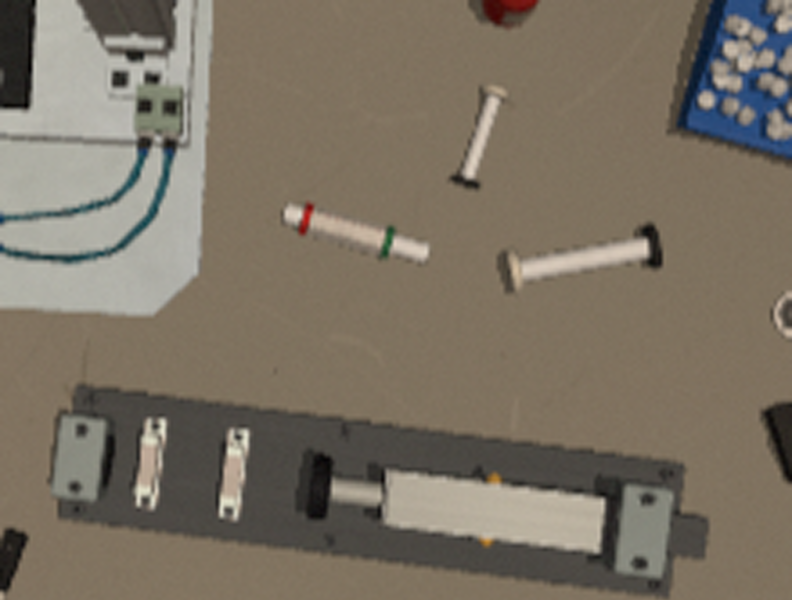

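View pics/scenec.png

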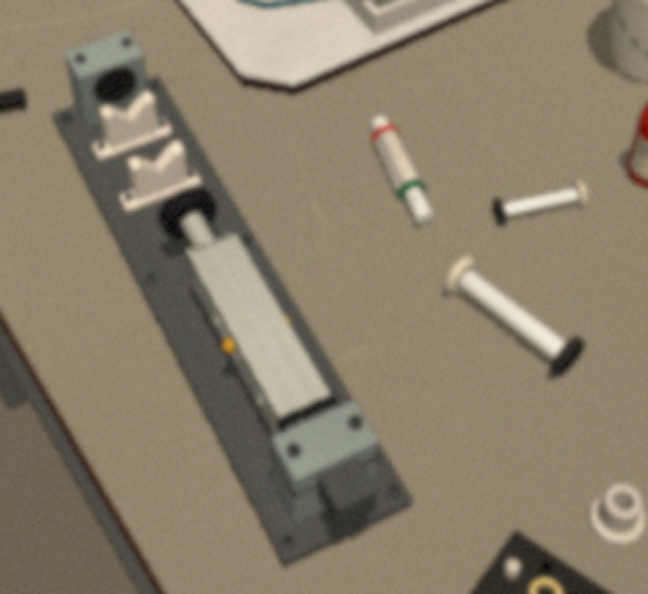

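The top crop shows three candidates (full-frame pixels): large dumbbell at (362,182), small dumbbell at (333,148), plug gauge at (299,174). I choose the large one: it has black and white caps and is 98 mm long. The scene crop confirms it. The head is at world +y, and the buttons are at top (335,243) and (335,261).

Run:
```python
from h import *
c=arm.get_calibration("top")
Ps=[]
for i in range(3):
    p,d,c=shot("top"); X=pts(d,c); Ps.append(X)
X=np.median(Ps,0)
roi=np.zeros(d.shape,bool); roi[205:290,205:412]=1
x,y,z=X[...,0],X[...,1],X[...,2]
m=(roi&(z>.005)&(z<.09)&(x<.56)).astype(np.uint8)
n,l,s,_=cv2.connectedComponentsWithStats(m); k=1+np.argmax(s[1:,4]); Q=X[l==k]
pl=Q[(Q[:,2]>.007)&(Q[:,2]<.014)]
print("plate",cv2.minAreaRect(pl[:,:2].astype(np.float32)*1000),s[k])
# sleeve axis: points at z~.065 height
S=Q[(Q[:,2]>.059)&(Q[:,2]<.072)]
print("all high",len(S),cv2.minAreaRect(S[:,:2].astype(np.float32)*1000))
# components of high things
hm=((l==k)&(z>.03)).astype(np.uint8)
n,l2,s2,cc=cv2.connectedComponentsWithStats(hm)
for i in range(1,n):
    if s2[i,4]>20:
        A=X[l2==i]; print(s2[i],A[:,2].max().round(4),np.median(A[:,2]).round(4),cv2.minAreaRect(A[:,:2].astype(np.float32)*1000))
# small colour features: buttons
hsv=cv2.cvtColor(p,cv2.COLOR_RGB2HSV); b=((hsv[...,1]>150)&(hsv[...,0]>10)&(hsv[...,0]<30)&roi).astype(np.uint8)
n,lb,sb,cb=cv2.connectedComponentsWithStats(b)
print(sb[1:],cb[1:]);
for i in range(1,n): print(np.median(X[lb==i],0))
# pillar precise
m=((z>.006)&(z<.05)).astype(np.uint8); r=np.zeros_like(m); r[165:200,330:392]=1
A=X[(m*r)>0]; print("pillar",cv2.minAreaRect(A[:,:2].astype(np.float32)*1000),len(A),np.sort(A[:,2])[-20:].round(4))
```

```text
plate ((474.8320617675781, -117.49899291992188), (399.807861328125, 88.03160858154297), 84.30529022216797) [ 214  217  183   59 6610]
all high 1901 ((474.22088623046875, -120.91671752929688), (406.5458068847656, 55.869300842285156), 84.4822006225586)
[214 225  18  25 369] 0.0743 0.0672 ((493.145263671875, 64.90849304199219), (32.978145599365234, 51.99665451049805), 84.4822006225586)
[237 231   8  17  85] 0.0541 0.0468 ((489.65447998046875, 25.65816879272461), (9.979915618896484, 37.23082733154297), 84.52304077148438)
[261 234   7  17  78] 0.0535 0.0471 ((484.4001159667969, -27.94422149658203), (9.98607349395752, 36.919525146484375), 84.10781860351562)
[ 285  237  112   34 1782] 0.0738 0.065 ((466.75714111328125, -200.90167236328125), (247.75205993652344, 55.8686637878418), 84.30281066894531)
[[288 237   1   1   1]
 [335 242   4   2   7]
 [334 260   3   2   4]] [[288.         237.        ]
 [336.71428571 242.57142857]
 [335.         260.25      ]]
[ 0.49760851 -0.08198181  0.05510791]
[ 0.48733808 -0.19245085  0.05148842]
[ 0.44900024 -0.18920785  0.05310326]
pillar ((628.6531982421875, -249.22637939453125), (27.052188873291016, 98.21114349365234), 11.729888916015625) 314 [0.0282 0.0282 0.0283 0.0285 0.0286 0.0286 0.0286 0.0287 0.0287 0.0291
 0.0292 0.0297 0.0297 0.0298 0.0299 0.03   0.03   0.031  0.0315 0.0321]
```

```bash
R='[27,27.7,0,12]'; python3 -m crank '[[[27,27.7,0,12],[27,27.7,0,12],[27,27.7,0,12],[27,27.7,0,12],[27,27.7,0,12],[27,27.7,0,12],[27,27.7,0,12],[27,27.7,0,12],[27,27.7,0,12],[27,27.7,0,12],[27,27.7,0,12],[27,27.7,0,12]]]' 0 20
cat >> h.py <<'E'
def goto(X,yaw_deg):
    """rows units (x,y,z,turn) from the measured pose"""
    s=arm.get_state(); y0=s["ee_rot"][2]; d=np.array(X)-s["eef_pos"]
    c,n=np.cos(y0),np.sin(y0)
    t=-(yaw_deg-np.degrees(y0)); t=(t+180)%360-180
    return np.round([(c*d[0]+n*d[1])/.025,(n*d[0]-c*d[1])/.025,-d[2]/.025,t/5],2)
O=np.array([.476,-.1075]);U=np.array([.098,.9952]);A=np.array([.9952,-.098])
def cr(x,y,z): return [*(O+A*x+U*y),z]
E
python3 - <<'E'
from h import *
import glob
c=arm.get_calibration("top")
p,d,c=shot("top");X=pts(d,c)
z=X[...,2]
# shaft + cap colour/geometry fit
m=np.zeros(d.shape,np.uint8); m[165:200,330:392]=1
A_=X[(m>0)&(z>.009)&(z<.05)][:,:2]
mu=A_.mean(0);w,v=np.linalg.eigh(np.cov((A_-mu).T));u=v[:,1]*np.sign(v[1,1])
s=(A_-mu)@u; n=(A_-mu)@np.array([u[1],-u[0]])
print(len(A_),mu,np.degrees(np.arctan2(u[1],u[0])),s.min(),s.max(),mu+u*(s.min()+s.max())/2)
k=abs(s)<.035; print(n[k].min(),n[k].max(),np.polyfit(s[k],n[k],1))
E
```

```text
t: 2.6
eef_pos: [0.5398, -0.0519, 0.227]
ee_rot: [-3.141, -0.0, -1.397]
force: [1.5, 0.9, 0.7]
width: 0.0875
gripper_force: 0.0
311 [ 0.62880541 -0.24983793] 101.70715212588124 -0.04870777788687138 0.050142223365663235 [ 0.62865988 -0.24913562]
-0.00706212775966121 0.007373769649321291 [-5.04492662e-03  8.60721431e-05]
```

Run:
```python
from h import *
print(goto([.6287,-.2491,.10],-78.2))
```

```text
[ 8.15 -2.13  5.06 -0.4 ]
```

```bash
python3 -m crank '[[[8.15,-2.13,0,-0.4],[8.15,-2.13,0,-0.4],[8.15,-2.13,2,-0.4],[8.15,-2.13,3,-0.4],[8.15,-2.13,4,-0.4],[8.15,-2.13,5,-0.4],[8.15,-2.13,5,-0.4]]]'
python3 - <<'E'
from h import *
print(goto([.6287,-.2491,.004],-78.2))
p,d,c=shot("scene"); save("s1.png",cv2.resize(p[190:350,290:450],None,fx=3.7,fy=3.7,interpolation=2))
E
```

```text
t: 3.52
eef_pos: [0.6253, -0.2412, 0.0993]
ee_rot: [3.137, 0.002, -1.363]
force: [0.3, 0.1, 0.3]
width: 0.0875
gripper_force: 0.0
[ 0.34 -0.07  3.81  0.03]
```

View pics/s1.png

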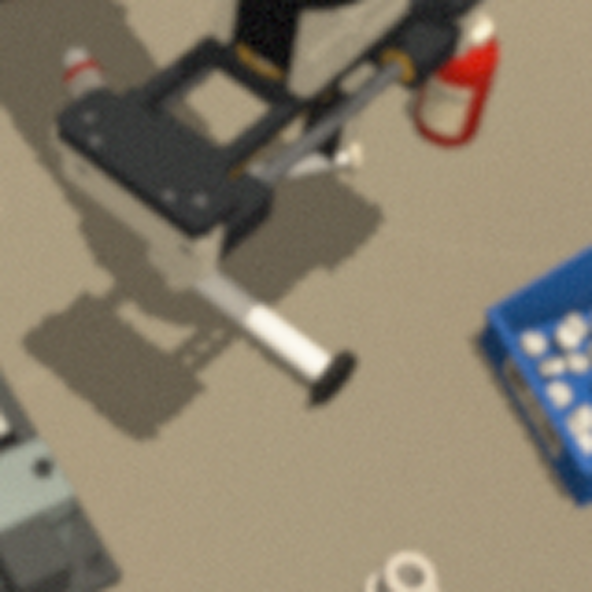

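The pillar under the fingers is the large one; its black cap is at crop (333,380).

```bash
python3 -m crank '[[[0.34,-0.07,2,0],[0.34,-0.07,3.5,0],[0.34,-0.07,3.8,0],[0.34,-0.07,3.8,0],[0.34,-0.07,3.8,0]]]' 
python3 -m crank '[[[0,0,0,0],[0,0,0,0],[0,0,0,0],[0,0,0,0],[0,0,0,0],[0,0,0,0],[0,0,0,0],[0,0,0,0]]]' 1 30
python3 - <<'E'
from h import *
print(arm.get_state()["moment"])
E
```

```text
t: 4.2
eef_pos: [0.6319, -0.2494, 0.009]
ee_rot: [-3.138, -0.001, -1.361]
force: [-0.9, -1.2, 0.8]
width: 0.0877
gripper_force: 0.0
t: 5.2
eef_pos: [0.6303, -0.2493, 0.0065]
ee_rot: [-3.142, -0.0, -1.362]
force: [0.3, 0.3, -0.6]
width: 0.0135
gripper_force: 30.2
[ 0.15123361 -0.07485279 -0.02934753]
```

```bash
python3 -m crank '[[[0,0,-1,0],[0,0,-2.5,0],[0,0,-4,0],[0,0,-4.8,0],[0,0,-4.8,0]]]'
python3 - <<'E'
from h import *
print(goto(cr(0,.103,.13),-95.6))
E
```

```text
t: 5.82
eef_pos: [0.6312, -0.2494, 0.1282]
ee_rot: [-3.138, -0.001, -1.362]
force: [0.1, -0.2, -1.5]
width: 0.0138
gripper_force: 30.0
[-10.77   3.65  -0.07   3.51]
```

```bash
python3 -m crank '[[[-2,0.7,0,0.5],[-4,1.4,0,1.5],[-6,2,0,2.5],[-8,2.7,0,3.5],[-10,3.4,0,3.5],[-10.8,3.65,0,3.5],[-10.8,3.65,0,3.5],[-10.8,3.65,0,3.5],[-10.8,3.65,0,3.5]]]'
python3 - <<'E'
from h import *
print(goto(cr(0,.103,.06),-95.6))
p,d,c=shot("top"); save("t2.png",cv2.resize(p[190:290,200:330],None,fx=6,fy=6,interpolation=2)); X=pts(d,c)
# pillar: visible cap ends at axis height .1385
for r in arm.trace("pillar_mid","top")[:2]:
    m=r["mask"]&(d>0); Q=X[m]; Q=Q[(Q[:,2]>.11)&(Q[:,2]<.165)]; 
    if len(Q): print(r["score"],r["extent"],len(Q),cv2.minAreaRect(Q[:,:2].astype(np.float32)*1000),((Q[:,:2]-O)@U).min(),((Q[:,:2]-O)@U).max(),((Q[:,:2]-O)@A).min(),((Q[:,:2]-O)@A).max())
E
```

```text
t: 6.95
eef_pos: [0.4851, -0.0048, 0.126]
ee_rot: [3.141, -0.0, -1.669]
force: [-0.7, -0.5, -0.6]
width: 0.0135
gripper_force: 30.0
[ 0.01 -0.04  2.64 -0.  ]
```

View pics/t2.png

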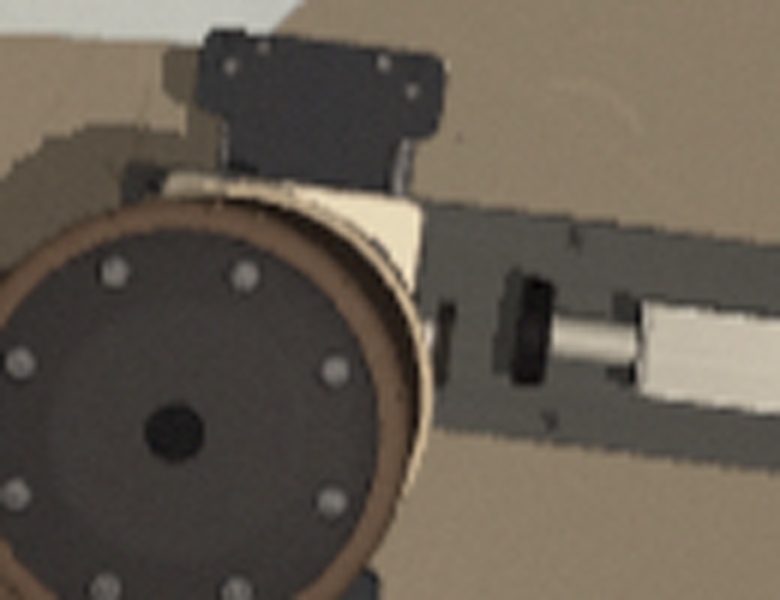

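Run:
```python
from h import *
c=arm.get_calibration("top")
for s in(.049,):
  for y in (.098,.103,.108):
    for x in(-.015,0,.015):
      q=pix(cr(x,y-s,.1345),c); print(y,x,(q-[200,190])*6)
p,d,c=shot("scene");
for y in(.103-.049,.103+.049): print(pix(cr(0,y,.1345),c))
q=pix(cr(0,.103,.1345),c).astype(int); print(q)
save("s2.png",cv2.resize(p[max(0,q[1]-60):q[1]+60,max(0,q[0]-70):q[0]+70],None,fx=5,fy=5,interpolation=2))
```

```text
0.098 -0.015 [456.91310499 379.94565782]
0.098 0 [462.36978492 337.18773791]
0.098 0.015 [467.82270344 294.45929198]
0.103 -0.015 [442.68720754 378.1158106 ]
0.103 0 [448.14850482 335.36077204]
0.103 0.015 [453.6060377  292.63520392]
0.108 -0.015 [428.46280804 376.28615605]
0.108 0 [433.92872166 333.53399847]
0.108 0.015 [439.39086789 290.8113078 ]
[226.86231943 195.30771001]
[206.35699518 160.6882316 ]
[216 177]
```

View pics/s2.png

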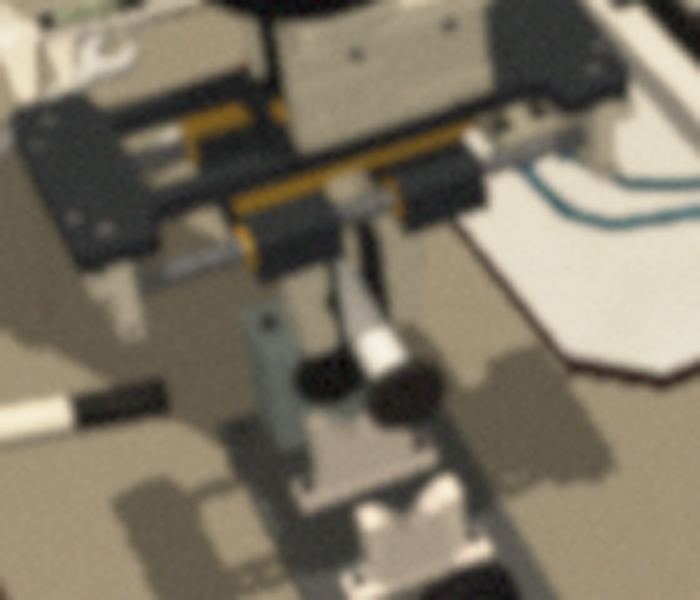

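```bash
python3 -m crank '[[[-0.05,-0.04,1,0],[-0.05,-0.04,2,0],[-0.05,-0.04,2.6,0],[-0.05,-0.04,2.9,0],[-0.05,-0.04,3.1,0],[-0.05,-0.04,3.2,0],[-0.05,-0.04,3.3,0],[-0.05,-0.04,3.3,0]]]'
python3 - <<'E'
from h import *
print(goto(cr(0,.1035,.0395),-95.6))
E
```

```text
t: 8.1
eef_pos: [0.4862, -0.0029, 0.0442]
ee_rot: [-3.141, 0.0, -1.667]
force: [-0.8, 0.3, -1.3]
width: 0.0132
gripper_force: 30.0
[ 0.06 -0.    0.19  0.01]
```

```bash
python3 -m crank '[[[0.05,0,0.08,0],[0.05,0,0.12,0],[0.05,0,0.16,0],[0.05,0,0.16,0]]]'
python3 -m crank '[[[0,0,0.03,0],[0,0,0.06,0],[0,0,0.06,0]]]'
```

```text
t: 8.6
eef_pos: [0.4873, -0.0039, 0.0407]
ee_rot: [-3.139, 0.001, -1.667]
force: [3.1, -2.1, 5.5]
width: 0.0131
gripper_force: 30.0
t: 8.98
eef_pos: [0.4881, -0.0038, 0.0398]
ee_rot: [-3.138, 0.001, -1.667]
force: [3.5, -1.0, 8.4]
width: 0.0135
gripper_force: 30.0
```

```bash
python3 -m crank '[[[0,-0.04,0,0],[0,-0.04,0,0],[0,-0.04,0,0],[0,-0.04,0,0],[0,-0.04,0,0],[0,-0.04,0,0]]]' 0.4
python3 -m crank '[[[0,-0.04,-0.5,0],[0,-0.04,-1.5,0],[0,-0.04,-3,0],[0,-0.04,-3.4,0]]]' 0.3
python3 - <<'E'
from h import *
print(goto(cr(0,-.090,.12),-95.6))
E
```

```text
t: 9.72
eef_pos: [0.4869, -0.0043, 0.0385]
ee_rot: [3.141, -0.0, -1.668]
force: [-0.1, 0.3, 0.3]
width: 0.0523
gripper_force: 0.0
t: 10.22
eef_pos: [0.4896, -0.0039, 0.1268]
ee_rot: [-3.137, 0.002, -1.667]
force: [-0.3, -0.7, 0.7]
width: 0.0615
gripper_force: 0.0
[7.78 0.15 0.27 0.02]
```

```bash
python3 -m crank '[[[2,0.1,0,0],[4,0.1,0.2,0],[6,0.15,0.2,0],[7.78,0.15,0.2,0],[7.78,0.15,0.2,0],[7.78,0.15,0.2,0]]]' 0.1
python3 - <<'E'
from h import *
print(goto(cr(0,-.090,.030),-95.6))
p,d,c=shot("top"); X=pts(d,c); save("t3.png",cv2.resize(p[200:290,205:335],None,fx=6,fy=6,interpolation=2))
q=(X[...,:2]-O); y=q@U; x=q@A; z=X[...,2]
m=(abs(x)<.022)&(y>.04)&(y<.158)&(z>.044)&(z<.07); print(m.sum())
for a in np.arange(.044,.16,.004):
    k=m&(abs(y-a-.002)<.002); 
    if k.sum(): print(round(a,3),k.sum(),x[k].min().round(4),x[k].max().round(4),z[k].max().round(4))
E
```

```text
t: 10.98
eef_pos: [0.4652, -0.1977, 0.1185]
ee_rot: [3.141, 0.0, -1.669]
force: [1.3, -0.1, -0.0]
width: 0.0789
gripper_force: 0.0
[-0.03 -0.08  3.54 -0.  ]
55
0.072 1 0.0173 0.0173 0.0502
0.076 5 0.0144 0.0189 0.0526
0.08 4 0.0139 0.0186 0.0526
0.084 2 0.0161 0.0184 0.0504
0.128 8 0.0098 0.0191 0.0525
0.132 8 0.0094 0.0191 0.052
0.136 9 0.0091 0.0185 0.0547
0.144 5 0.0083 0.0147 0.0616
0.148 7 0.0081 0.0146 0.0625
0.156 6 0.0072 0.0158 0.0629
```

View pics/t3.png

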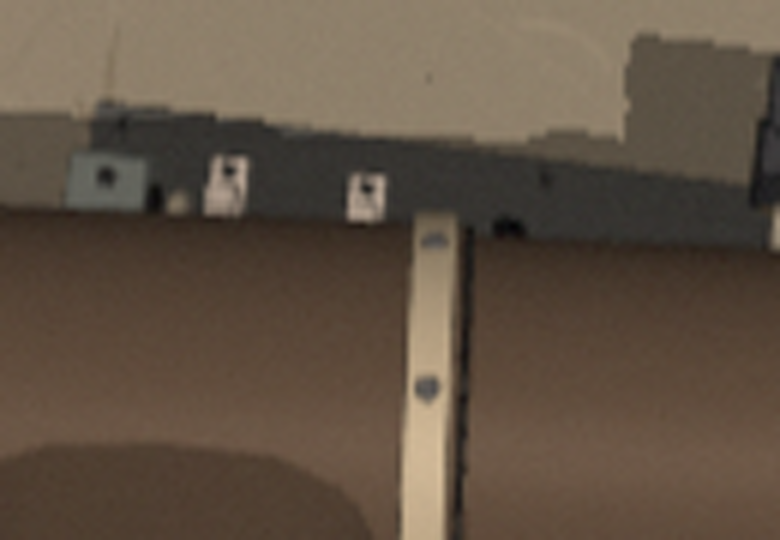

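The arm covers most of the top view, but the white cap at crop (178,203) sits between the front V-block and the pad. Its top is at 62.5 mm, so the pillar is seated. Descending to the sleeve.

```bash
python3 -m crank '[[[-0.03,-0.08,1,0],[-0.03,-0.08,2,0],[-0.03,-0.08,3,0],[-0.03,-0.08,3.5,0],[-0.03,-0.08,3.54,0],[-0.03,-0.08,3.54,0]]]'
python3 -m crank '[[[0,0,0,0],[0,0,0,0],[0,0,0,0],[0,0,0,0],[0,0,0,0],[0,0,0,0]]]' 0.75 5
python3 - <<'E'
from h import *
print(goto(cr(0,-.090,.030),-95.6))
E
```

```text
t: 11.78
eef_pos: [0.4682, -0.1968, 0.0308]
ee_rot: [-3.141, -0.0, -1.667]
force: [0.2, 0.2, -0.3]
width: 0.0789
gripper_force: 0.0
t: 12.52
eef_pos: [0.4685, -0.1971, 0.0303]
ee_rot: [-3.14, -0.0, -1.667]
force: [3.9, -1.2, -0.4]
width: 0.0339
gripper_force: 5.0
[0.   0.05 0.01 0.01]
```

```bash
python3 -m crank '[[[0,-0.02,0,0],[0,-0.04,0,0],[0,-0.04,0,0],[0,-0.04,0,0]]]' 1 45
```

```text
t: 13.02
eef_pos: [0.4685, -0.1971, 0.0302]
ee_rot: [-3.142, -0.0, -1.667]
force: [0.6, 0.7, 5.5]
width: 0.0338
gripper_force: 45.0
```

```bash
python3 -m crank '[[[-0.04,0,-0.02,0],[-0.08,0,-0.03,0],[-0.12,0,-0.03,0],[-0.16,0,-0.03,0],[-0.16,0,-0.03,0]]]'
```

```text
t: 13.65
eef_pos: [0.4689, -0.193, 0.0307]
ee_rot: [3.141, 0.0, -1.667]
force: [2.5, -1.4, -3.9]
width: 0.0336
gripper_force: 45.0
```

```bash
python3 -m crank '[[[-0.02,0,0,0],[-0.04,0,0,0],[-0.06,0,0,0],[-0.06,0,0,0]]]'
```

```text
t: 14.15
eef_pos: [0.469, -0.1916, 0.0308]
ee_rot: [3.142, 0.0, -1.668]
force: [1.1, -0.9, -2.3]
width: 0.0336
gripper_force: 45.0
```

```bash
python3 -m crank '[[[-0.02,0,0,0],[-0.04,0,0,0],[-0.04,0,0,0]]]';python3 -m crank '[[[-0.02,0,0,0],[-0.04,0,0,0],[-0.04,0,0,0]]]'
```

```text
t: 14.52
eef_pos: [0.4691, -0.1906, 0.0308]
ee_rot: [3.142, 0.0, -1.668]
force: [3.0, -1.0, -1.8]
width: 0.0336
gripper_force: 45.0
t: 14.9
eef_pos: [0.4692, -0.1896, 0.0308]
ee_rot: [3.142, -0.0, -1.667]
force: [2.1, -2.6, -2.9]
width: 0.0335
gripper_force: 45.0
```

```bash
python3 -m crank '[[[-0.02,0,0,0],[-0.04,0,0,0],[-0.04,0,0,0]]]'
```

```text
t: 15.28
eef_pos: [0.4693, -0.1889, 0.0309]
ee_rot: [3.141, -0.0, -1.667]
force: [0.6, -5.0, -3.5]
width: 0.0336
gripper_force: 45.0
```

```bash
python3 -m crank '[[[-0.02,0,0,0],[-0.02,0,0,0]]]'
```

```text
t: 15.52
eef_pos: [0.4693, -0.1885, 0.0309]
ee_rot: [3.141, -0.0, -1.667]
force: [2.1, -5.6, -1.9]
width: 0.0336
gripper_force: 45.0
```

```bash
python3 -m crank '[[[-0.02,0,0,0],[-0.02,0,0,0]]]'
```

```text
t: 15.78
eef_pos: [0.4694, -0.1881, 0.0309]
ee_rot: [3.141, -0.0, -1.667]
force: [2.0, -5.8, -2.8]
width: 0.0338
gripper_force: 45.0
```

```bash
python3 -m crank '[[[-0.02,0,0,0],[-0.02,0,0,0]]]'
```

```text
t: 16.02
eef_pos: [0.4694, -0.1876, 0.0309]
ee_rot: [3.141, -0.001, -1.667]
force: [1.4, -6.1, -2.8]
width: 0.0335
gripper_force: 45.0
```

```bash
python3 -m crank '[[[-0.03,0,0,0],[-0.03,0,0,0]]]'
```

```text
t: 16.27
eef_pos: [0.4695, -0.1867, 0.0309]
ee_rot: [3.142, -0.0, -1.668]
force: [2.1, -0.8, -2.3]
width: 0.0335
gripper_force: 45.0
```

```bash
python3 -m crank '[[[-0.03,0,0,0],[-0.03,0,0,0]]]'
```

```text
t: 16.52
eef_pos: [0.4697, -0.1854, 0.0308]
ee_rot: [3.142, 0.0, -1.668]
force: [2.2, -0.0, -3.6]
width: 0.0336
gripper_force: 45.0
```

```bash
python3 -m crank '[[[-0.03,0,0,0],[-0.03,0,0,0]]]'
```

```text
t: 16.77
eef_pos: [0.4697, -0.1847, 0.0308]
ee_rot: [3.142, 0.0, -1.667]
force: [1.2, -0.3, -3.7]
width: 0.0335
gripper_force: 45.0
```

```bash
for i in 1; do python3 -m crank '[[[-0.03,0,0,0],[-0.06,0,0,0],[-0.06,0,0,0]]]'; python3 -m crank '[[[-0.03,0,0,0],[-0.06,0,0,0],[-0.06,0,0,0]]]'; done
```

```text
t: 17.15
eef_pos: [0.4698, -0.1834, 0.0308]
ee_rot: [3.142, 0.0, -1.668]
force: [2.1, -0.7, -2.5]
width: 0.0336
gripper_force: 45.0
t: 17.52
eef_pos: [0.47, -0.1818, 0.0308]
ee_rot: [3.142, 0.0, -1.667]
force: [1.6, -0.3, -2.8]
width: 0.0338
gripper_force: 45.0
```

```bash
python3 -m crank '[[[-0.03,0,0,0],[-0.06,0,0,0],[-0.06,0,0,0]]]'; python3 -m crank '[[[-0.03,0,0,0],[-0.06,0,0,0],[-0.06,0,0,0]]]'
```

```text
t: 17.9
eef_pos: [0.4702, -0.1803, 0.0308]
ee_rot: [3.142, 0.0, -1.668]
force: [1.2, -0.7, -3.5]
width: 0.0339
gripper_force: 45.0
t: 18.27
eef_pos: [0.4703, -0.1788, 0.0308]
ee_rot: [3.142, 0.0, -1.667]
force: [1.7, -0.5, -2.2]
width: 0.034
gripper_force: 45.0
```

```bash
python3 -m crank '[[[-0.04,0,0,0],[-0.08,0,0,0],[-0.12,0,0,0],[-0.12,0,0,0]]]'; python3 -m crank '[[[-0.04,0,0,0],[-0.08,0,0,0],[-0.12,0,0,0],[-0.12,0,0,0]]]'
python3 - <<'E'
from h import *
p,d,c=shot("scene"); a=pix(cr(0,0,.06),c).astype(int); print(a)
save("s4.png",cv2.resize(p[a[1]-70:a[1]+80,a[0]-80:a[0]+80],None,fx=4,fy=4,interpolation=2))
E
```

```text
t: 18.77
eef_pos: [0.4706, -0.1758, 0.0308]
ee_rot: [3.142, 0.0, -1.667]
force: [0.5, -0.6, -2.6]
width: 0.0337
gripper_force: 45.0
t: 19.27
eef_pos: [0.4709, -0.1728, 0.0308]
ee_rot: [3.142, 0.0, -1.668]
force: [1.4, -0.7, -2.5]
width: 0.0335
gripper_force: 45.0
[242 243]
```

View pics/s4.png

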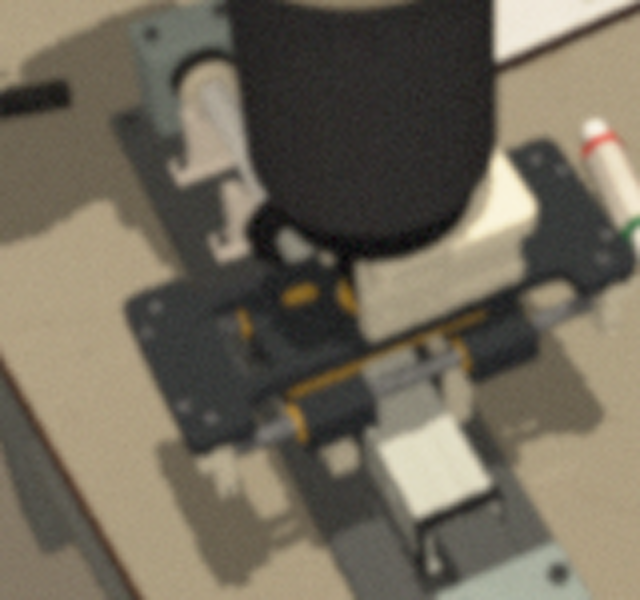

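The scene view shows the sleeve sliding forward, with its rear end at crop (450,490) clear of the clamp block. No button stands out behind the fingers, so both are under the wall. The cup at (290,235) is coming up to the pillar cap.

```bash
python3 -m crank '[[[-0.04,0,0,0],[-0.08,0,0,0],[-0.12,0,0,0],[-0.12,0,0,0]]]'; python3 -m crank '[[[-0.04,0,0,0],[-0.08,0,0,0],[-0.12,0,0,0],[-0.12,0,0,0]]]'
```

```text
t: 19.82
eef_pos: [0.4712, -0.1699, 0.0308]
ee_rot: [-3.142, 0.0, -1.667]
force: [0.9, -0.8, -2.6]
width: 0.0339
gripper_force: 45.0
t: 20.32
eef_pos: [0.4715, -0.1669, 0.0308]
ee_rot: [-3.142, 0.0, -1.667]
force: [1.2, 0.4, -3.1]
width: 0.0336
gripper_force: 45.0
```

```bash
python3 -m crank '[[[-0.04,0,0,0],[-0.08,0,0,0],[-0.12,0,0,0],[-0.12,0,0,0]]]'; python3 -m crank '[[[-0.04,0,0,0],[-0.08,0,0,0],[-0.12,0,0,0],[-0.12,0,0,0]]]'
```

```text
t: 20.82
eef_pos: [0.4717, -0.1639, 0.0308]
ee_rot: [3.142, 0.0, -1.667]
force: [0.4, -2.0, -2.7]
width: 0.0336
gripper_force: 45.0
t: 21.32
eef_pos: [0.4721, -0.1609, 0.0308]
ee_rot: [-3.142, 0.0, -1.667]
force: [1.2, -1.5, -2.6]
width: 0.0336
gripper_force: 45.0
```

```bash
python3 -m crank '[[[-0.04,0,0,0],[-0.08,0,0,0],[-0.08,0,0,0]]]'; python3 -m crank '[[[-0.04,0,0,0],[-0.08,0,0,0],[-0.08,0,0,0]]]'
```

```text
t: 21.7
eef_pos: [0.4723, -0.1589, 0.0308]
ee_rot: [-3.142, 0.0, -1.668]
force: [1.6, -2.6, -2.3]
width: 0.0336
gripper_force: 45.0
t: 22.08
eef_pos: [0.4725, -0.1567, 0.0308]
ee_rot: [-3.141, 0.0, -1.667]
force: [0.7, 3.3, -3.9]
width: 0.0336
gripper_force: 45.0
```

```bash
python3 -m crank '[[[-0.02,0,0,0],[-0.04,0,0,0],[-0.04,0,0,0]]]'; python3 -m crank '[[[-0.02,0,0,0],[-0.04,0,0,0],[-0.04,0,0,0]]]'
```

```text
t: 22.45
eef_pos: [0.4726, -0.1561, 0.0308]
ee_rot: [-3.142, -0.0, -1.667]
force: [1.9, 1.4, -2.1]
width: 0.0338
gripper_force: 45.0
t: 22.82
eef_pos: [0.4726, -0.1551, 0.0308]
ee_rot: [3.142, -0.0, -1.668]
force: [2.3, -0.8, -2.9]
width: 0.0335
gripper_force: 45.0
```

```bash
python3 -m crank '[[[-0.02,0,0,0],[-0.04,0,0,0],[-0.04,0,0,0]]]'
```

```text
t: 23.2
eef_pos: [0.4727, -0.1542, 0.0308]
ee_rot: [-3.142, -0.0, -1.667]
force: [1.1, -1.5, -3.0]
width: 0.0336
gripper_force: 45.0
```

```bash
python3 -m crank '[[[-0.02,0,0,0],[-0.04,0,0,0],[-0.04,0,0,0]]]'
```

```text
t: 23.58
eef_pos: [0.4729, -0.153, 0.0308]
ee_rot: [-3.142, 0.0, -1.667]
force: [1.5, -2.7, -3.4]
width: 0.0338
gripper_force: 45.0
```

```bash
python3 -m crank '[[[-0.02,0,0,0],[-0.02,0,0,0]]]'
```

```text
t: 23.82
eef_pos: [0.4728, -0.1527, 0.0308]
ee_rot: [3.142, -0.0, -1.667]
force: [1.6, -4.2, -3.3]
width: 0.0338
gripper_force: 45.0
```

```bash
python3 -m crank '[[[-0.02,0,0,0],[-0.02,0,0,0]]]'
```

```text
t: 24.08
eef_pos: [0.4729, -0.1526, 0.0308]
ee_rot: [3.142, -0.001, -1.667]
force: [2.9, -6.7, -4.3]
width: 0.0337
gripper_force: 45.0
```

```bash
python3 -m crank '[[[-0.02,0,0,0],[-0.02,0,0,0]]]'
```

```text
t: 24.32
eef_pos: [0.4729, -0.1524, 0.0309]
ee_rot: [3.141, -0.001, -1.667]
force: [2.4, -11.2, -4.3]
width: 0.0338
gripper_force: 45.0
```

```bash
python3 -m crank '[[[0.05,0,0,0],[0.05,0,0,0]]]'
python3 - <<'E'
from h import *
p,d,c=shot("scene"); a=pix(cr(-.02,-.083,.05),c); print(a,pix(cr(.02,-.083,.05),c)); a=a.astype(int)
save("s5.png",cv2.resize(p[a[1]-30:a[1]+40,a[0]-40:a[0]+50],None,fx=7,fy=7,interpolation=2))
E
```

```text
t: 24.58
eef_pos: [0.4728, -0.1528, 0.0308]
ee_rot: [-3.142, 0.0, -1.668]
force: [2.0, -3.4, -3.0]
width: 0.0336
gripper_force: 45.0
[251.69645548 286.52676306] [273.03710196 277.47259389]
```

View pics/s5.png

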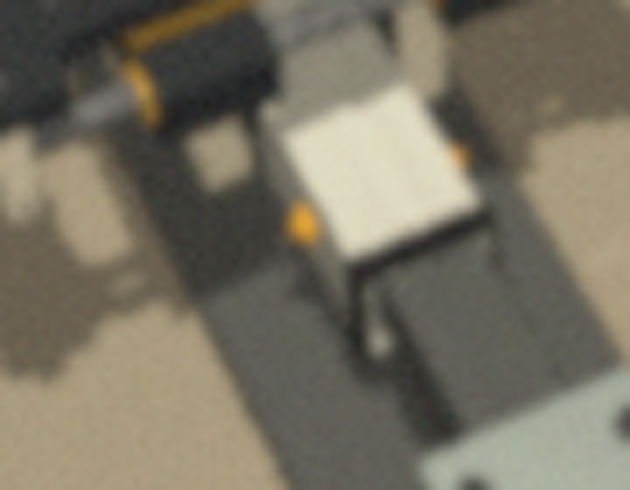

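Both brass buttons have popped out of the sleeve near its rear end, at crop (302,222) and (458,157). Releasing.

```bash
python3 -m crank '[[[0,0,0,0],[0,0,0,0],[0,0,0,0],[0,0,0,0],[0,0,0,0],[0,0,0,0]]]' 0.1
python3 -m crank '[[[0,0,-1,0],[0,0,-3,0],[0,0,-5,0],[0,0,-6,0],[0,0,-6,0]]]'
python3 -m crank '[[[2,0,0,0],[4,0,0,0],[6,0,0,0],[8,0,0,0],[10,0,0,0],[10,0,0,0],[10,0,0,0]]]'
python3 - <<'E'
from h import *
p,d,c=shot("scene"); save("s6.png",cv2.resize(p[160:320,170:330],None,fx=3.7,fy=3.7,interpolation=2))
E
```

```text
t: 25.38
eef_pos: [0.4728, -0.1528, 0.0308]
ee_rot: [3.142, 0.0, -1.668]
force: [0.5, -0.4, 0.4]
width: 0.0785
gripper_force: 0.0
t: 26.0
eef_pos: [0.4741, -0.1529, 0.1831]
ee_rot: [-3.137, 0.001, -1.667]
force: [0.7, 0.1, -0.5]
width: 0.0786
gripper_force: 0.0
t: 26.88
eef_pos: [0.4479, -0.4014, 0.1795]
ee_rot: [3.14, 0.001, -1.669]
force: [0.3, -0.2, -0.5]
width: 0.0792
gripper_force: 0.0
```

View pics/s6.png

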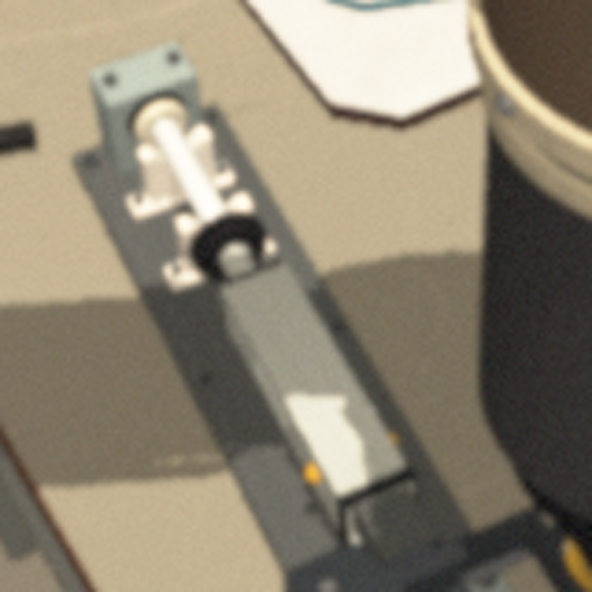

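The pillar is held between the pad (white cap at (160,118)) and the cup (228,248). Both buttons are out, at (312,473) and (392,438), and the arm is clear.

```bash
python3 -c "
from station import arm
print(arm.job_done())"
```

```text
the job is handed in; nothing more can be done
None
```

The pillar lies in the V-blocks and is clamped between the head's rubber pad and the spring cup. The sleeve is locked with both buttons out through their holes, the peak push was about 11 N in total, and the job was handed in at about 27 s without touching the plug gauge.

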